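Lay the game board down and push it home on the bench hook

TASK

A dark wooden game board has been left standing on its long edge on the bench hook. Push against its upper part with the fingertips so that it tips over towards the hook's stop strip and lies flat on its back, then push it along the hook until its leading edge is flush with the stop strip along its whole length. Only push it, do not lift or carry it, and leave the other things on the table where they are.

Things in the scene. Friction and masses are not known exactly. Their poses are not given: they have to be found in the camera images.
- board: Dark wooden board, 200 mm long (its y), 90 high (z), 20 thick (x), 0.16-0.33 kg, loose, standing on a long edge on the hook's base, all of it more than 15 mm short of the stop after tipping. Origin mid-underside. x points out of its plain back, within 12 degrees of the stop's direction; the face with two steel discs and a brass strip looks to -x. On its back, x points down and z to the stop.
- board_centre (a point): centre of the board; 57 mm above the table when it stands, 22 when it lies flat on the hook
- board_foot (a point): middle of the board's lower back edge (x = +10 mm, z = 0 in the board's frame), the edge over which it tips when pushed on its face; it stays on the hook's base
- board_top_l (a point): one end (y = +100 mm, z = 90) of the board's top face as it stands, at mid thickness; once the board lies down this is an end of the leading face, the one to meet the stop strip
- board_top_r (a point): the other end (y = -100 mm, z = 90) of the same face
- hook: Bench hook fixed to the table: plywood base 12 mm thick, 340 wide (its y), 300 deep (x from -270 to +30), with a wooden stop strip 340 long, 30 deep, 20 high above the base, along its far edge. Origin at table height under the middle of the stop strip's front face; x points from the base to the stop strip, z up.
- stop_face (a point): middle of the stop strip's front face at the height of the base's top (12 mm above the table), axes as the hook's; the front face is the plane x = 0 and it extends 170 mm to either side in y
- spool: a spool of black thread, 44 wide and 66 tall, in mm; bystander, origin under its middle
- tape: a roll of white tape lying flat, 24 tall and 68 wide, sizes in mm; bystander, origin under its middle
- jar: a small jar with a metal lid, 50 wide and 60 tall, in mm; bystander, origin under its middle
- screwdriver: a screwdriver, 170 mm long, lying behind the stop strip; bystander, origin near its middle
- mouse: a black computer mouse, 100 x 60 x 28 mm; bystander, origin under its middle
Things that resemble listed ones, but are neither listed nor needed, are in the scene too. Of the things like the board, leave any that is green or red; of the rest the smaller one is meant.

How it is judged:
On the way:
1. the board lies flat on its back, face up, on the hook (angle between board's own x axis and vertical above 3.04 rad and height (world z) of board_centre below 0.026 m), for 0.2 s.
At the end, for the whole second after the job is handed in: The board lies flat on its back (within about 5 degrees) on the hook's base, at rest, both ends of its leading edge within 5 mm of the stop strip's front face, and all of it in front of the strip (its middle within 70 mm of the strip's middle) (angle between board's own x axis and vertical above 3.06 rad and height (world z) of board_centre below 0.0255 m and x of board_top_l in the frame of stop_face between -0.005 and 0.004 m and x of board_top_r in the frame of stop_face between -0.005 and 0.004 m and y of board_centre in the frame of stop_face between -0.07 and 0.07 m and linear speed of board below 0.01 m/s); the robot touches nothing.
It fails at once if the board is lifted off the hook or turned on its face (its lower back edge rises more than 15 mm above the base) (height (world z) of board_foot above 0.027 m).
It fails at once if another thing on the table is moved more than 20 mm (distance of any of spool, tape, jar, screwdriver, mouse from where it was at the start of the episode above 0.02 m).
It also fails if it takes over 40 s, if anything falls off the work surface, if the arm or the gripper's body presses on something with over 40 N, if the wrist force passes 120 N, or if a joint passes its speed limit or range.

ROBOT

A 7-joint arm with a two-finger parallel gripper is mounted at the origin on the work surface. World frame = base frame: x ahead of the robot, y to its left, z up, the work surface at z = 0. Lengths are in m, angles in rad, forces in N, time in s.
With the tool pointing down it reaches from about 0.4 to 0.85 m from the base axis. Payload 10.4 kg.
Tool frame: the origin (TCP) lies between the finger pads; the fingertips stand r.nose_length ahead of it and the grasp point (between the pads) lies 6 mm ahead of it (r.nose_length is the distance from the TCP to the fingertips, in m); z points along the fingers, x is the direction in which the jaws open and shut, and the axes are right-handed (so a half turn about z gives the same grasp; the last joint's range is limited). The gripper opens to 87 mm and grips with 3 to 60 N. Pads are 19 mm wide; open, the fingers measure 117 mm over their backs; the gripper's body (75 mm by 190 mm) begins 51 mm behind the grasp point.
Start: joints at [1.21, 0.332, -0.065, 1.46, 0.022, 1.35, -0.088], TCP at [0.207, -0.59, 0.248] pointing down, gripper open.
Joint ranges: [-2.6, 2.6], [-0.5, 2.12], [-1.47, 1.34], [0.16, 2.42], [-1.27, 4.41], [0.06, 2.06], [-2.6, 2.6]. Speed limits (rad/s): [2.22, 2.22, 2.79, 2.79, 3.14, 3.14, 3.14].

INTERFACE

Orientations are given as a unit quaternion [x, y, z, w].
In Python, from bench import r gives the robot as it stands. The module is installed in compiled form; this text tells all that it offers.
- The arm moves only by the shell command python3 -m creep 'ROWS' [OPENING] [FORCE]. ROWS is JSON, a list of rows, each an object of numbers: "x", "y", "z": the shift along the world's x, y, z in m; "spin": the turn about the world's z in degrees. In form: [{"x": .., "y": .., "z": .., "spin": ..}, ...]. A call has 1 to 12 rows; each row is the pose to reach, as a shift and turn from the pose commanded when the call began; what a row does not reach only later rows make up. A row lasts 1/8 s, in which the tool goes at most 62.5 mm and 10.7 degrees, less where a joint would pass 70% of its speed; a pose out of reach is approached as far as the arm can. A call with a gripper value outside its range is refused whole. OPENING is the finger opening in m, from 0 to 0.087, set as the call begins (- or left out, the last holds). The fingers move at their own pace and stop on an object; FORCE is the grip in N (left out, the last holds). Time passes only in rows, so rows that repeat a pose let the fingers close. It gives the time, the measured TCP pose, the force and the opening at its end, in the units of the state.
- r.read_state(): the state, without advancing time (a new reading comes with each control period).
- r.camera(name): name is "side" or "top"; returns a dict with "pixels" (420x560x3 uint8, blue, green, red), "z_map" (420x560 float32, m along the optical axis (not along the pixel's ray), 0 where there is no reading), "K" (3x3 intrinsics, pixels), "R" (3x3) and "t" (3): a world point X has camera coordinates R X + t. Camera axes: x right, y down, z forward; pixel columns grow to the right and rows downward; lengths in m; the calibration is good to about 2 mm. A picture is of the moment at which its call begins.
- r.close_job(): hands the job in, once; it reports no verdict.
The state is a dict: "time": time; "joint_positions": joint angles; "joint_vel": joint speeds; "joint_torque": joint torques, N m; "ee_pos": TCP position; "eef_rot": TCP orientation; "ft_force": force on the tool from outside, world axes, zero at the start; "torque": the same for the moment, N m; "width": finger opening in m.
Only numpy, scipy, OpenCV 4.12 (cv2) and the standard library are available. Lean on these libraries where they do the work, as an engineer would, in place of code of your own. Each camera call takes 0.05 s, during which the arm holds its last target. There are 200 camera calls.

## Working session

There is one attempt and no reset: what is moved stays moved. The work goes in short steps, Python scripts to look and compute and a shell command to move; the robot and the scene stay as the last step left them, time stands still between calls to the robot, and variables do not carry over. Pictures are saved under pics/ and viewed, about 8 in all and at most 12, crops included, and the job is handed in when it is done.

```bash
mkdir -p pics; cat > h.py <<'E'
import cv2,numpy as np,os
from bench import r
def snap(n,f,crop=None,s=1):
    c=r.camera(n); np.savez('last_'+n+'.npz',**c)
    p=c['pixels']
    if crop: x0,y0,x1,y1=crop; p=cv2.resize(p[y0:y1,x0:x1],None,fx=s,fy=s,interpolation=cv2.INTER_CUBIC)
    cv2.imwrite('pics/'+f,p); return c
def pt(c,u,v):
    z=float(c['z_map'][v,u]); q=np.linalg.inv(c['K'])@np.array([u,v,1])*z
    return np.round(c['R'].T@(q-c['t']),4)
def cloud(c):
    v,u=np.mgrid[:420,:560]; z=c['z_map']
    q=np.stack([u,v,np.ones_like(u)],-1)@np.linalg.inv(c['K']).T*z[...,None]
    return (q-c['t'])@c['R']
E
python3 - <<'E'
from h import *
for n in('top','side'): c=snap(n,n+'1.png'); print(n,c['R'].round(3).tolist(),c['t'])
s=r.read_state(); print(s['ee_pos'],s['eef_rot'],s['time'],s['width'],r.nose_length)
E
```

```text
top [[0.019, -1.0, -0.011], [-0.99, -0.017, -0.141], [0.141, 0.013, -0.99]] [-0.02055718  0.50172608  1.10440856]
side [[-0.993, -0.118, 0.0], [-0.072, 0.6, -0.797], [0.094, -0.791, -0.604]] [0.48381037 0.11561557 0.96242276]
[ 0.20703623 -0.58937383  0.24684569] [ 8.15918212e-01 -5.78166993e-01 -5.31678665e-04 -3.40343652e-04] 0.1 0.08676915643256988 0.025
```

View pics/top1.png

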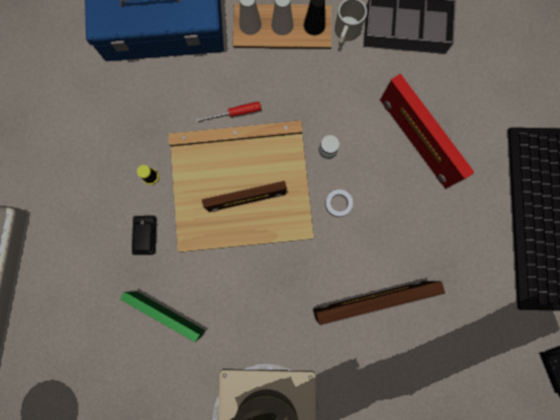

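View pics/side1.png

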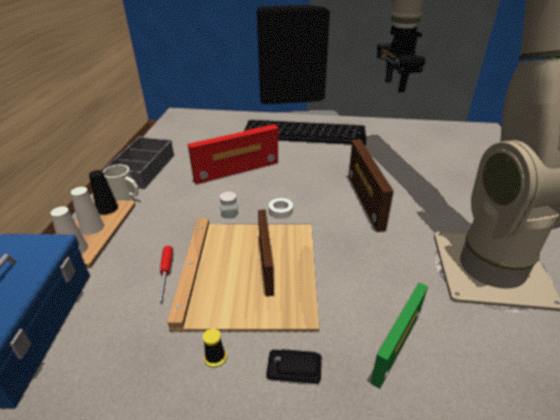

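The things like the board are, in the top view: a brown one on the hook (245,196), a larger brown one (380,302), a green one (162,316) and a red one (425,132). The small brown one on the hook fits the description. The stop strip runs along the far (+x) edge, from (170,140) to (302,130). Next I'll confirm with a crop and measure.

```bash
python3 - <<'E'
from h import *
c=snap('top','crop1.png',(160,110,330,260),4)
P=cloud(c); px=c['pixels'].astype(int)
def rect(m,n):
    q=P[m][:,:2].astype(np.float32); rr=cv2.minAreaRect(q*1000); print(n,m.sum(),cv2.boxPoints(rr).round().tolist(),rr[1],P[m][:,2].mean())
v,u=np.mgrid[:420,:560]; win=(u>160)&(u<318)&(v>115)&(v<260)
z=P[...,2]
rect(win&(z>.094)&(z<.112),'boardtop')
s=win&(z>.027)&(z<.037)&(v<150); rect(s,'strip')
b=win&(z>.007)&(z<.017)&(u<313); rect(b,'base')
for n,uv in dict(spool=(148,174),tape=(331,203),jar=(330,143),mouse=(144,235),sd=(245,110)).items(): print(n,pt(c,*uv))
print('board ends',pt(c,207,204),pt(c,283,186))
E
```

```text
boardtop 765 [[494.0, 156.0], [542.0, -37.0], [563.0, -32.0], [515.0, 162.0]] (21.454795837402344, 199.41798400878906) 0.10219029205639954
strip 1558 [[662.0, 262.0], [702.0, -75.0], [733.0, -72.0], [694.0, 265.0]] (32.0489616394043, 339.2221374511719) 0.032260546329990335
base 12628 [[366.0, 248.0], [404.0, -109.0], [771.0, -71.0], [733.0, 287.0]] (369.1664123535156, 359.479248046875) 0.012416186519895568
spool [0.578  0.2977 0.0661]
tape [ 0.5245 -0.1529  0.0016]
jar [ 0.6644 -0.1439  0.0596]
mouse [0.4327 0.3098 0.0285]
sd [0.7588 0.0703 0.0237]
board ends [0.5016 0.1457 0.1012] [ 0.5468 -0.0302  0.1028]
```

View pics/crop1.png

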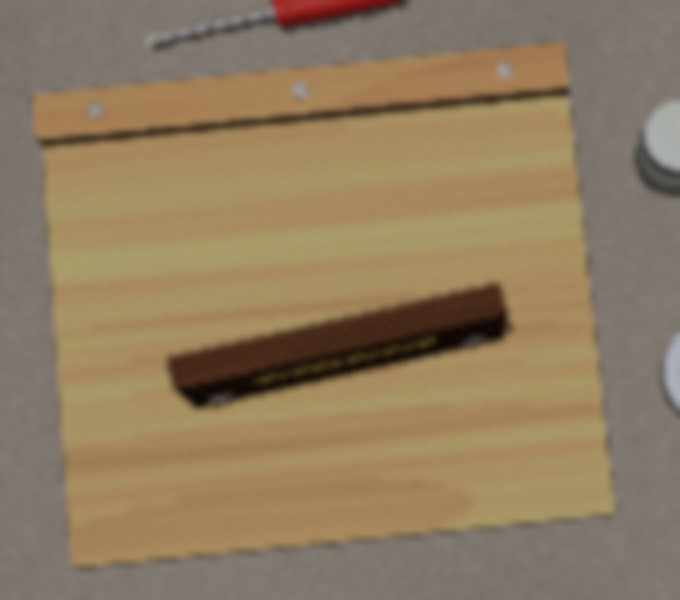

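The crop confirms it: the face with two discs (at 218,398 and 475,340) and the brass strip looks back at the robot, so pushing in +x tips it towards the stop. The measured sizes match (200 x 21, top at 0.102). The board's normal is at 14.0° and the stop's at 6.7°. The board should lie about 55 mm short of the stop.

I'll make the approach with the jaws parallel to the board.

```bash
python3 -m creep '[{"x":0.05,"y":0.04},{"x":0.1,"y":0.08,"spin":-2},{"x":0.15,"y":0.12,"spin":-4},{"x":0.2,"y":0.17,"spin":-5.4},{"x":0.23,"y":0.22,"spin":-5.4},{"x":0.25,"y":0.28,"spin":-5.4},{"x":0.26,"y":0.34,"spin":-5.4},{"x":0.27,"y":0.4,"spin":-5.4},{"x":0.27,"y":0.46,"spin":-5.4},{"x":0.27,"y":0.52,"spin":-5.4},{"x":0.27,"y":0.58,"spin":-5.4},{"x":0.27,"y":0.63,"spin":-5.4}]' 0.087
```

```text
invalid input at $[0]: expected keys x, y, z, spin
```

```bash
python3 -m creep '[{"x":0.05,"y":0.04,"z":0,"spin":0},{"x":0.1,"y":0.08,"z":0,"spin":-2},{"x":0.15,"y":0.12,"z":0,"spin":-4},{"x":0.2,"y":0.17,"z":0,"spin":-5.4},{"x":0.23,"y":0.22,"z":0,"spin":-5.4},{"x":0.25,"y":0.28,"z":0,"spin":-5.4},{"x":0.26,"y":0.34,"z":0,"spin":-5.4},{"x":0.27,"y":0.4,"z":0,"spin":-5.4},{"x":0.27,"y":0.46,"z":0,"spin":-5.4},{"x":0.27,"y":0.52,"z":0,"spin":-5.4},{"x":0.27,"y":0.58,"z":0,"spin":-5.4},{"x":0.27,"y":0.63,"z":0,"spin":-5.4}]' 0.087
```

```text
time: 1.65
ee_pos: [0.4766, 0.0427, 0.2476]
eef_rot: [0.788, -0.615, 0.0, 0.0]
ft_force: [0.2, -0.1, -0.3]
width: 0.0867
```

```bash
python3 -m creep '[{"x":0,"y":0.004,"z":-0.05,"spin":0},{"x":0,"y":0.006,"z":-0.1,"spin":0},{"x":0,"y":0.006,"z":-0.14,"spin":0},{"x":0,"y":0.006,"z":-0.14,"spin":0}]'; python3 - <<'E'
from h import *
snap('side','s2.png',(150,150,400,350),3)
E
```

```text
time: 2.15
ee_pos: [0.4751, 0.0462, 0.1053]
eef_rot: [0.788, -0.616, -0.002, 0.002]
ft_force: [-0.5, -0.1, 1.0]
width: 0.087
```

View pics/s2.png

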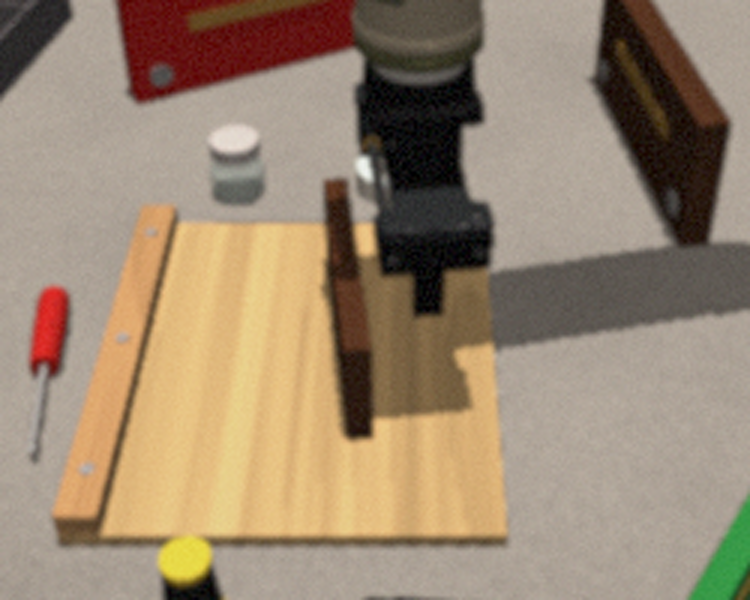

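The open fingers (tip at crop 428,310) are behind the board's face with a gap. Now I'll push slowly along the board's normal.

```bash
python3 -m creep '[{"x":0.015,"y":0.003,"z":0,"spin":0},{"x":0.026,"y":0.006,"z":0,"spin":0},{"x":0.033,"y":0.008,"z":0,"spin":0},{"x":0.037,"y":0.009,"z":0,"spin":0},{"x":0.041,"y":0.01,"z":0,"spin":0},{"x":0.045,"y":0.011,"z":0,"spin":0},{"x":0.049,"y":0.012,"z":0,"spin":0},{"x":0.053,"y":0.013,"z":0,"spin":0},{"x":0.057,"y":0.014,"z":0,"spin":0},{"x":0.061,"y":0.015,"z":0,"spin":0},{"x":0.061,"y":0.015,"z":0,"spin":0},{"x":0.061,"y":0.015,"z":0,"spin":0}]'; python3 - <<'E'
from h import *
snap('side','s3.png',(150,150,400,350),3)
E
```

```text
time: 3.7
ee_pos: [0.5381, 0.0613, 0.1075]
eef_rot: [0.788, -0.616, -0.0, 0.0]
ft_force: [0.8, -0.3, -0.0]
width: 0.087
```

View pics/s3.png

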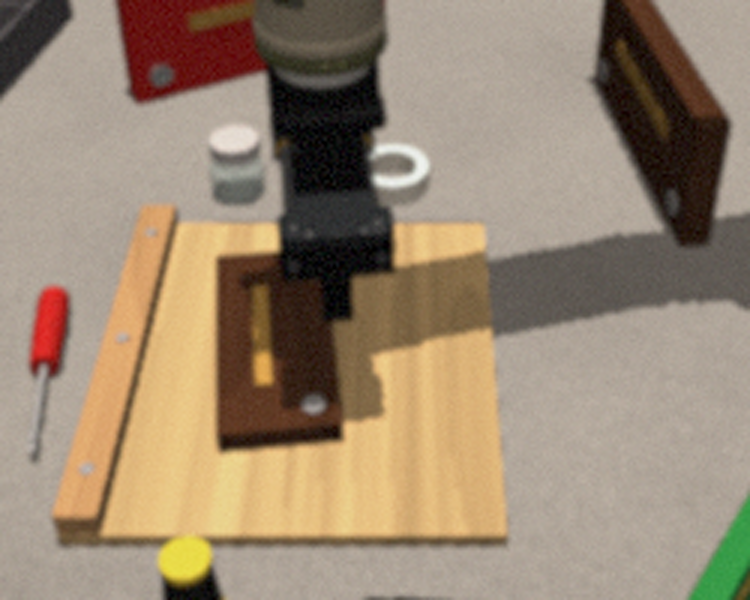

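The board lies flat, face up (leading edge at about crop x=220). I'll retreat, lower behind it and measure again.

```bash
python3 -m creep '[{"x":-0.03,"y":-0.006,"z":0,"spin":0},{"x":-0.06,"y":-0.014,"z":0,"spin":0},{"x":-0.06,"y":-0.014,"z":-0.03,"spin":0},{"x":-0.06,"y":-0.014,"z":-0.062,"spin":0},{"x":-0.06,"y":-0.014,"z":-0.062,"spin":0}]'; cat > m.py <<'E'
from h import *
import sys
c=snap('top',sys.argv[1],(160,110,330,260),4)
P=cloud(c); z=P[...,2]; px=c['pixels'].astype(int)
v,u=np.mgrid[:420,:560]; win=(u>165)&(u<318)&(v>115)&(v<260)
dark=px[...,2]<105
m=(win&(z>.022)&(z<.042)&dark).astype(np.uint8)
m=cv2.morphologyEx(m,cv2.MORPH_OPEN,np.ones((3,3),np.uint8))
n,l,s,_=cv2.connectedComponentsWithStats(m); k=1+s[1:,4].argmax(); m=l==k
st=win&(z>.026)&(z<.037)&~dark&(v<150)&~(cv2.dilate((l==k).astype(np.uint8),np.ones((3,3)))>0)
f=np.array([.682,.0935]);a=np.array([.993,.118]);b=np.array([-.118,.993])
for N,M in(('board',m),('strip',st)):
    q=P[M]; h=np.c_[(q[:,:2]-f)@a,(q[:,:2]-f)@b].astype(np.float32)*1000
    R=cv2.minAreaRect(h); print(N,M.sum(),q[:,2].mean().round(4),'hook-frame mm:',cv2.boxPoints(R).round(1).tolist(),np.round(R[1],1))
print(r.read_state()['ee_pos'],r.read_state()['ft_force'])
E
python3 m.py t4.png
```

```text
time: 4.38
ee_pos: [0.4765, 0.0471, 0.0441]
eef_rot: [0.788, -0.616, -0.002, 0.001]
ft_force: [0.3, 0.4, 0.9]
width: 0.0875
board 600 0.0324 hook-frame mm: [[-139.60000610351562, -55.79999923706055], [-132.8000030517578, -110.80000305175781], [-45.70000076293945, -100.0], [-52.5, -45.0]] [87.8 55.4]
strip 1580 0.032 hook-frame mm: [[-0.6000000238418579, -169.89999389648438], [31.600000381469727, -169.89999389648438], [32.0, 168.8000030517578], [-0.20000000298023224, 168.8000030517578]] [338.7  32.1]
[0.47761187 0.04742982 0.04548724] [ 0.63913866 -0.86892932  1.03471367]
```

View pics/t4.png

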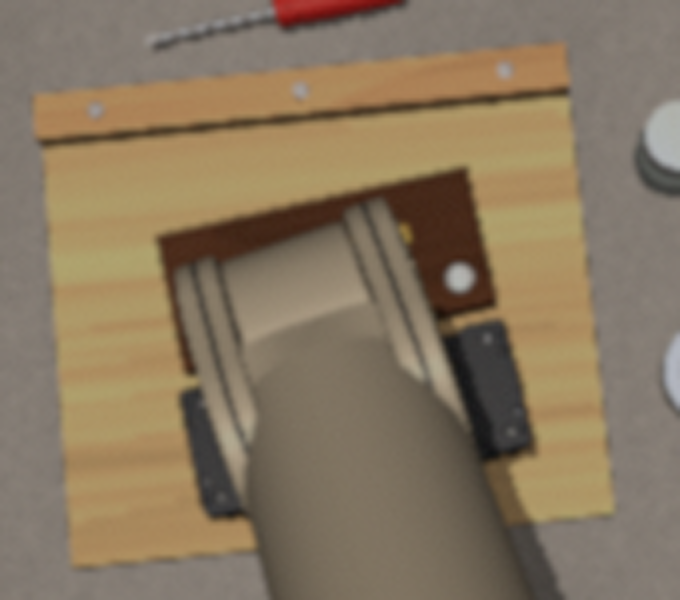

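The board lies flat. Its right leading corner is 46 mm short of the stop, it is turned 7°, and it is well centred sideways. I'll square the tool to the stop and push with both fingers.

```bash
python3 -m creep '[{"x":0.01,"y":0.01,"z":0,"spin":-7.2},{"x":0.029,"y":0.013,"z":0,"spin":-7.2},{"x":0.041,"y":0.015,"z":0,"spin":-7.2},{"x":0.049,"y":0.016,"z":0,"spin":-7.2},{"x":0.056,"y":0.017,"z":0,"spin":-7.2},{"x":0.063,"y":0.018,"z":0,"spin":-7.2},{"x":0.07,"y":0.018,"z":0,"spin":-7.2},{"x":0.076,"y":0.019,"z":0,"spin":-7.2},{"x":0.083,"y":0.02,"z":0,"spin":-7.2},{"x":0.089,"y":0.021,"z":0,"spin":-7.2},{"x":0.094,"y":0.021,"z":0,"spin":-7.2},{"x":0.098,"y":0.022,"z":0,"spin":-7.2}]'; python3 m.py t5.png
```

```text
time: 5.92
ee_pos: [0.5764, 0.0692, 0.0455]
eef_rot: [0.747, -0.664, 0.0, 0.0]
ft_force: [-1.6, -0.7, -0.1]
width: 0.087
board 241 0.0324 hook-frame mm: [[-45.5, -67.4000015258789], [-42.400001525878906, -113.0], [-4.300000190734863, -110.4000015258789], [-7.400000095367432, -64.80000305175781]] [38.2 45.8]
strip 847 0.0321 hook-frame mm: [[-0.4000000059604645, -170.10000610351562], [31.100000381469727, -170.10000610351562], [31.700000762939453, 169.8000030517578], [0.20000000298023224, 169.89999389648438]] [339.9  31.5]
[0.57685656 0.06941673 0.04561259] [-0.18679294  0.68725138 -0.0262241 ]
```

View pics/t5.png

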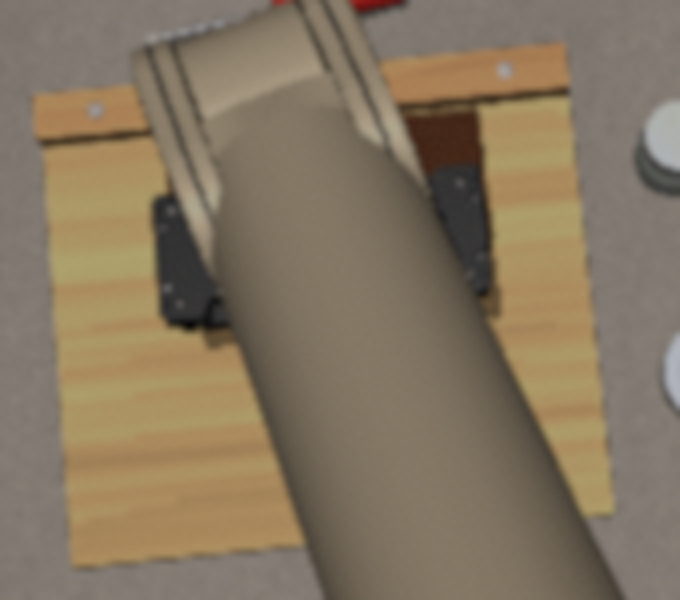

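About 5 mm remains at the right end. I'll press on gently and watch the force.

```bash
python3 -m creep '[{"x":0.002,"y":0,"z":0,"spin":0},{"x":0.004,"y":0,"z":0,"spin":0},{"x":0.006,"y":0.001,"z":0,"spin":0},{"x":0.007,"y":0.001,"z":0,"spin":0},{"x":0.008,"y":0.001,"z":0,"spin":0},{"x":0.009,"y":0.001,"z":0,"spin":0},{"x":0.009,"y":0.001,"z":0,"spin":0}]'
```

```text
time: 6.85
ee_pos: [0.5836, 0.0704, 0.0454]
eef_rot: [0.748, -0.664, -0.001, 0.001]
ft_force: [-9.2, -0.7, 6.7]
width: 0.0872
```

```bash
python3 -m creep '[{"x":0.001,"y":0,"z":0,"spin":0},{"x":0.002,"y":0,"z":0,"spin":0},{"x":0.002,"y":0,"z":0,"spin":0}]'; python3 -m creep '[{"x":-0.006,"y":-0.001,"z":0,"spin":0},{"x":-0.03,"y":-0.004,"z":0,"spin":0},{"x":-0.06,"y":-0.007,"z":0.02,"spin":0},{"x":-0.1,"y":-0.01,"z":0.06,"spin":0},{"x":-0.12,"y":-0.06,"z":0.11,"spin":0},{"x":-0.13,"y":-0.11,"z":0.15,"spin":0},{"x":-0.13,"y":-0.17,"z":0.17,"spin":0},{"x":-0.13,"y":-0.23,"z":0.18,"spin":0},{"x":-0.13,"y":-0.29,"z":0.18,"spin":0},{"x":-0.13,"y":-0.35,"z":0.18,"spin":0},{"x":-0.13,"y":-0.35,"z":0.18,"spin":0}]'; python3 m.py t6.png
```

```text
time: 7.22
ee_pos: [0.5838, 0.0704, 0.0452]
eef_rot: [0.748, -0.664, -0.002, 0.003]
ft_force: [-18.8, -1.6, 14.9]
width: 0.0869
time: 8.6
ee_pos: [0.4558, -0.2849, 0.2253]
eef_rot: [0.745, -0.667, 0.001, 0.001]
ft_force: [-0.3, 0.5, -0.1]
width: 0.0871
board 2373 0.0323 hook-frame mm: [[-90.4000015258789, -110.30000305175781], [-1.100000023841858, -110.80000305175781], [0.0, 86.30000305175781], [-89.30000305175781, 86.80000305175781]] [197.1  89.3]
strip 1534 0.0323 hook-frame mm: [[-36.79999923706055, -169.6999969482422], [30.799999237060547, -170.39999389648438], [34.099998474121094, 169.0], [-33.5, 169.6999969482422]] [339.4  67.6]
[ 0.45651738 -0.28269453  0.2252953 ] [-0.71420491 -0.15484062  0.15552644]
```

View pics/t6.png

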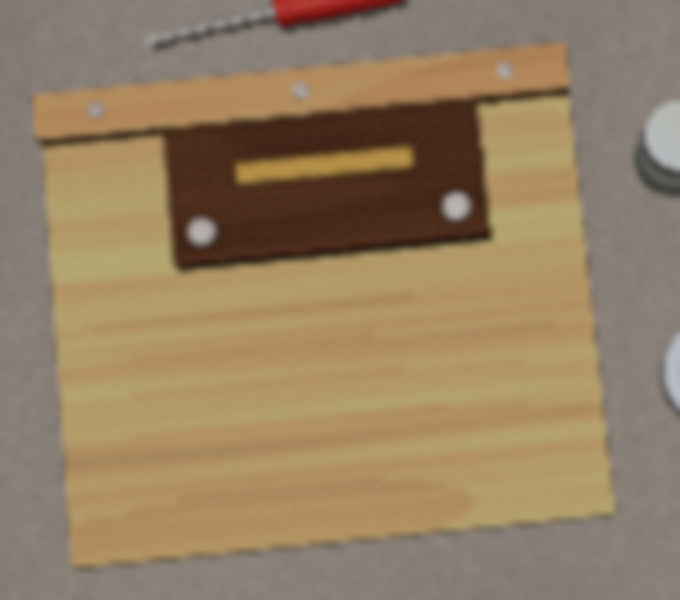

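The leading edge (crop 165,133 to 478,103) lies flush on the strip, 0 to 1 mm off at both ends. The board is face up, its centre is 12 mm from the strip's middle, and the arm is clear. I'll hand the job in.

```bash
python3 -c "
from bench import r
print(r.close_job())"
```

```text
the job is handed in; nothing more can be done
None
```

I tipped the board over with the open fingertips, then squared the tool to the stop and pushed the board along until it met the strip. I pressed it home with about 19 N sideways, backed the arm clear, and handed the job in after about 9 s of robot time.

The last check with the top camera, taken with the arm clear, showed:
- **Flush with the stop:** the two ends of the leading edge are 0 and 1 mm from the strip's front face.
- **Flat on the hook:** the board lies face up with its top surface at 32 mm.
- **Position along the strip:** its middle is about 12 mm from the strip's middle.

The strip's width came out wrong in that last check because pixels along the board's edge were counted in. I used the strip's front face as measured earlier, which three earlier pictures agreed on to within 1 mm.

I did not measure the other things again at the end. The screwdriver and jar look unmoved in the last picture, and the gripper stayed well clear of the rest.

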